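Run the dowels out of the dispenser

ROBOT

A 7-joint arm with a two-finger parallel gripper is mounted at the origin on the work surface; the furniture and walls round the work are solid. World frame = base frame: x ahead of the robot, y to its left, z up, the work surface at z = 0. Lengths are in m, angles in rad, forces in N, time in s.
With the tool pointing down it reaches from about 0.425 to 1.025 m from the base axis. Payload 9.4 kg.
Tool frame: the origin (TCP) lies between the finger pads; the fingertips stand 11 mm ahead of it and the grasp point (between the pads) lies 8 mm behind it; z points along the fingers, y is the line along which they close (so a half turn about z gives the same grasp; the last joint's range is limited). The gripper opens to 93 mm and grips with 3 to 60 N. Pads are 15 mm wide; open, the fingers measure 128 mm over their backs; the gripper's body (75 mm by 188 mm) begins 65 mm behind the grasp point.
Start: joints at [-0.077, 0.599, -0.003, 1.599, 0.002, 0.943, -0.08], TCP at [0.725, -0, 0.23] pointing down, gripper open.
Joint ranges: [-2.57, 2.57], [-0.35, 1.97], [-1.29, 1.29], [0.11, 2.56], [-1.05, 4.19], [0.11, 1.86], [-2.63, 2.63]. Speed limits (rad/s): [2.22, 2.22, 3.01, 3.01, 3.14, 3.14, 3.14].

INTERFACE

Orientations are given as a unit quaternion [x, y, z, w].
In Python, from station import readout, optics, job gives the robot as it stands.
- The arm moves only by the tool drive_effector, called after "Request:" as name(argument=value, ...), one argument or row to a line, values as JSON. Schema: {"type":"object","properties":{"steps":{"type":"array","items":{"type":"object","properties":{"tx":{"type":"number"},"ty":{"type":"number"},"tz":{"type":"number"},"wx":{"type":"number"},"wy":{"type":"number"},"wz":{"type":"number"},"finger_gap":{"type":"number"}},"additionalProperties":false,"required":["finger_gap"]},"minItems":1,"maxItems":12},"clamp_n":{"type":"number"},"only":{"type":"string"},"quiet":{"type":"boolean"},"lines":{"type":"string"}},"required":["steps"],"additionalProperties":false}. steps is a list of rows, 1 to 12 of them, each an object with the fields tx, ty, tz (the shift in m), wx, wy, wz (a rotation vector in rad), finger_gap (the finger opening in m); a field left out counts as zero (the opening has to be given); each row is the pose to reach, as a shift and turn from the pose commanded when the call began, along the tool's axes at that moment; what a row does not reach only later rows make up. A row lasts 1/8 s, in which the tool goes at most 0.0625 m and 0.188 rad, less where a joint would pass 70% of its speed; a pose out of reach is approached as far as the arm can. The fingers move at their own pace and stop on an object; clamp_n is the grip in N (left out, the last holds). Time passes only in rows, so rows that do not move let the fingers close. The tool returns the time, the measured TCP pose, the force, the opening and the grip force at its end. only (a regular expression) keeps the lines of the reply that match it, lines (a string "A,B") keeps lines A to B, and quiet returns only ok. Input that does not fit is refused with a message, and nothing moves.
- readout.get_obs(): the state, without advancing time (a new reading comes with each control period).
- optics.get_image(name): name is "scene" or "side" or "wrist"; returns (picture, depth): 384x512x3 uint8, blue, green, red; 384x512 float32, m along the optical axis (not along the pixel's ray), 0 where there is no reading.
- optics.camera_params(name): a dict with "fx", "fy", "cx", "cy" (pixels), "extrinsics" (4x4, takes a point from world to camera coordinates). Camera axes: x right, y down, z forward; pixel columns grow to the right and rows downward; lengths in m; the calibration is good to about 2 mm. A picture is of the moment at which its call begins: read the wrist's pose just before it. camera_params takes no time and is no camera call; for the wrist camera it gives the pose at the moment of the call.
- job.hand_in(): hands the job in; it is judged then, once.
The state is a dict: "t": time; "qpos": joint angles; "dq": joint speeds; "joint_efforts": joint torques, N m; "tcp_pos": TCP position; "orientation": TCP orientation; "wrist_force": force on the tool from outside, world axes, zero at the start; "moment": the same for the moment, N m; "finger_gap": finger opening in m; "grasp_force": force on a finger pad.
Only numpy, scipy, OpenCV 4.12 (cv2) and the standard library are available. Lean on these libraries where they do the work, as an engineer would, in place of code of your own. Each camera call takes 0.05 s, during which the arm holds its last target. There are 200 camera calls.

TASK

Push the tray fully home under the mouth of the dowel dispenser, then press the dispenser's lever down so that its lid lifts, and keep it down until all four dowels have rolled into the tray. Then ease the lever back up so that the lid closes gently without slamming. Do it with the fingertips only, through the tray and the lever: lift nothing, do not touch the lid or the dowels, and leave everything else on the desk where it is.

Things in the scene. Friction and masses are not known exactly. Their poses are not given: they have to be found in the camera images.
- dispenser: plywood dowel dispenser fixed to the desk, 176 mm deep, 132 wide, 108 high. Origin on the desk below the mouth, midway between the cheeks; +x to its rear (the way the tray is pushed in), +y to its left (lever side). Lip of the mouth 46 mm up. Runners 14 mm high reach forward to x = -0.116 and guide the tray with 4 mm side play
- tray: open aluminium tray, 145 mm long (x), 110 wide (y), 32 high, 3 mm walls, 0.2 to 0.35 kg, on the desk between the runners, pulled 40 to 75 mm out. Origin: centre of the underside, axes as the dispenser's; front wall at its x = -0.0725. Fully home its rear wall touches a fixed stop: its origin is then at x = -0.0275 in the dispenser's frame
- lever (a joint): lever on the left cheek, pivoted near the rear at dispenser (0.125, *, 0.096); rad, 0 = up (at rest), 0.29 = fully down. A spring lifts it back: about 2.6 N at the thumb plate when up, 4.2 N at the stop; left free, it snaps up and the lid slams
- lever_pad (a point): middle of the top of the lever's black ribbed thumb plate, 44 x 44 x 6 mm, outside the left cheek, at dispenser (-0.005, 0.100, 0.140) when up; pressed from above it sinks about 37 mm to its stop. The cheek beside it, 12 mm off the plate, is 108 mm high
- lid (a joint): top-hung steel flap that closes the mouth, linked to the lever by a short rod and crank; rad, 0 = closed, hanging; about 1 with the lever fully down, swung out and up to the front. It turns about 3.3 times as far and as fast as the lever. The dowels start to pass at about 0.5
- lid_edge (a point): middle of the lower edge of the lid, 40 mm below its hinge
- dowel_1: plain timber dowel, 16 mm in diameter, 90 mm long, 13 g, number 1 from the mouth in the chute; origin at its centre, y along it
- dowel_2: plain timber dowel, 16 mm in diameter, 90 mm long, 13 g, number 2 from the mouth in the chute; origin at its centre, y along it
- dowel_3: plain timber dowel, 16 mm in diameter, 90 mm long, 13 g, number 3 from the mouth in the chute; origin at its centre, y along it
- dowel_4: plain timber dowel, 16 mm in diameter, 90 mm long, 13 g, number 4 from the mouth in the chute; origin at its centre, y along it
- eraser: eraser in a card sleeve, 22x52x13 mm, loose, right of the tray; leave it alone. Origin: centre of the underside, as for all below
- timber_block_1: sawn timber block, 30x50x22 mm, loose, left of the tray; leave it alone
- drafting_weight: turned steel paper weight with a knob, 50 mm wide, 46 mm high, right of the dispenser; leave it alone
- tape_measure: pocket tape measure, 30x62x52 mm, loose; leave it alone

How it is judged:
By the outcome, as a careful person would: the job done as asked, in the order asked, and still so for the second after the job is handed in, with the robot touching nothing.
It also fails if it takes over 48 s, if anything falls off the work surface, if the arm or the gripper's body presses on something with over 40 N, if the wrist force passes 120 N, or if a joint passes its speed limit or range.

## Working session

There is one attempt and no reset: what is moved stays moved. The work goes in short steps, Python scripts to look and compute and a tool call to move; the robot and the scene stay as the last step left them, time stands still between calls to the robot, and variables do not carry over. Pictures are saved under pics/ and viewed, at most 10 in all, crops included, and the job is handed in when it is done.

```bash
mkdir -p pics; ls; python3 - <<'E'
from station import readout, optics, job
import cv2,numpy as np
o=readout.get_obs();print(o['t'],o['tcp_pos'],o['orientation'],o['wrist_force'],o['finger_gap'])
for n in ["scene","side"]:
    im,d=optics.get_image(n);cv2.imwrite(f'pics/{n}0.png',im);np.save(f'{n}0.npy',d)
    p=optics.camera_params(n);print(n,p['fx'],p['fy'],p['cx'],p['cy'],np.round(p['extrinsics'],4).tolist())
    np.savez(f'{n}0.npz',im=im,d=d,K=[p['fx'],p['fy'],p['cx'],p['cy']],E=p['extrinsics'])
E
```

```text
pics
0.0 [ 7.24535026e-01 -2.24790010e-05  2.28740490e-01] [ 7.07081001e-01  7.07132127e-01 -5.96905114e-04 -5.06498573e-04] [0.10970905 0.25732787 0.21451676] 0.09289487700180751
scene 448.9751202608244 448.9751202608244 264.19532026536854 195.39907866374642 [[-0.8622, -0.5066, 0.0048, 0.5923], [-0.3784, 0.6376, -0.671, 0.2998], [0.3369, -0.5804, -0.7414, 1.0819], [0.0, 0.0, 0.0, 1.0]]
side 468.5970772647353 468.5970772647353 252.39132136885212 185.0712708051608 [[0.9225, -0.3859, -0.0014, -0.5641], [-0.1946, -0.4622, -0.8652, 0.2442], [0.3332, 0.7984, -0.5015, 1.0376], [0.0, 0.0, 0.0, 1.0]]
```

View pics/scene0.png

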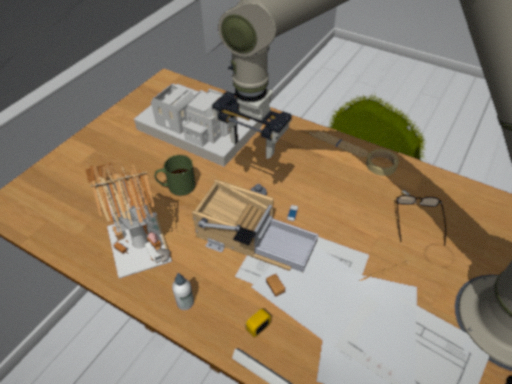

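View pics/side0.png

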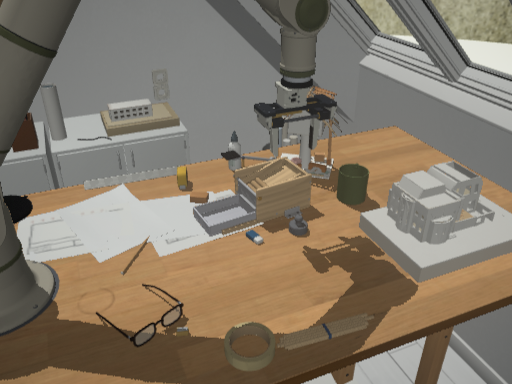

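The scene picture shows the dispenser at about (235,212), the tray at (285,245) in front of it and the black thumb plate at (245,237). The side picture shows the tray at (225,213). Next I measure with depth.

```bash
cat > h.py <<'E'
import numpy as np,cv2
def cloud(n):
    f=np.load(n+'.npz');fx,fy,cx,cy=f['K'];E=f['E'];d=f['d'].astype(float)
    v,u=np.mgrid[:d.shape[0],:d.shape[1]]
    P=np.stack([(u-cx)/fx*d,(v-cy)/fy*d,d],-1)
    W=(P-E[:3,3])@E[:3,:3]; W[d==0]=np.nan
    return f['im'],W,f
def proj(f,X):
    X=np.atleast_2d(X);fx,fy,cx,cy=f['K'];c=X@f['E'][:3,:3].T+f['E'][:3,3]
    return np.c_[c[:,0]/c[:,2]*fx+cx,c[:,1]/c[:,2]*fy+cy]
E
python3 - <<'E'
from h import *
im,W,f=cloud('scene0')
s=(slice(160,290),slice(180,335))
w=W[s];c=im[s].astype(int)
blk=(c.max(-1)<50)&(w[...,2]>.1)&(w[...,2]<.17)
print('blk',blk.sum(),np.nanmedian(w[blk],0),np.nanmin(w[blk],0),np.nanmax(w[blk],0))
z=w[...,2]
rim=(z>.026)&(z<.036)&((c.max(-1)-c.min(-1))<40)
print('rim',rim.sum(),cv2.minAreaRect(w[rim][:,:2].astype(np.float32)*1000))
top=(z>.100)&(z<.114);print('top',top.sum(),cv2.minAreaRect(w[top][:,:2].astype(np.float32)*1000))
big=cv2.resize(im[s],None,fx=5,fy=4.5,interpolation=cv2.INTER_CUBIC);cv2.imwrite('pics/crop1.png',big)
# top-view map of both cameras
M=np.zeros((300,400,3),np.uint8)
pts=[]
for n in ['scene0','side0']:
    im,W,f=cloud(n);ok=np.isfinite(W[...,0])&(W[...,0]>.4)&(W[...,0]<.8+.2)&(W[...,1]>-.2)&(W[...,1]<.3)&(W[...,2]<.17)
    pts.append((W[ok],im[ok]))
A=np.zeros((600,800,3),np.uint8)
P=np.vstack([p[0] for p in pts]);C=np.vstack([p[1] for p in pts]);o=np.argsort(P[:,2])
for p,cc in zip(P[o],C[o]):
    # x up from .45..; 1.4px/mm
    r=int(590-(p[0]-.5)*1300);q=int(400-(p[1]-.05)*1300)
    if 0<=r<600 and 0<=q<800: cv2.rectangle(A,(q-1,r-1),(q+1,r+1),cc.tolist(),-1)
cv2.imwrite('pics/top1.png',A)
E
```

```text
blk 220 [0.62447019 0.19942009 0.14044273] [0.6040673  0.17870347 0.13515772] [0.64626945 0.22099641 0.14623136]
rim 382 ((733.277587890625, 80.34245300292969), (231.62608337402344, 497.7232971191406), 72.83392333984375)
top 753 ((747.3465576171875, 189.63800048828125), (340.3284912109375, 169.91786193847656), 81.36248779296875)
```

View pics/crop1.png

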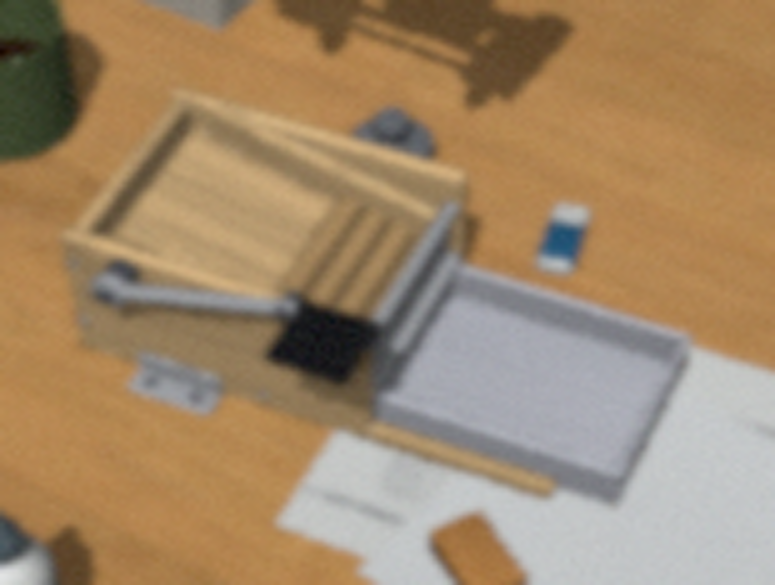

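View pics/top1.png

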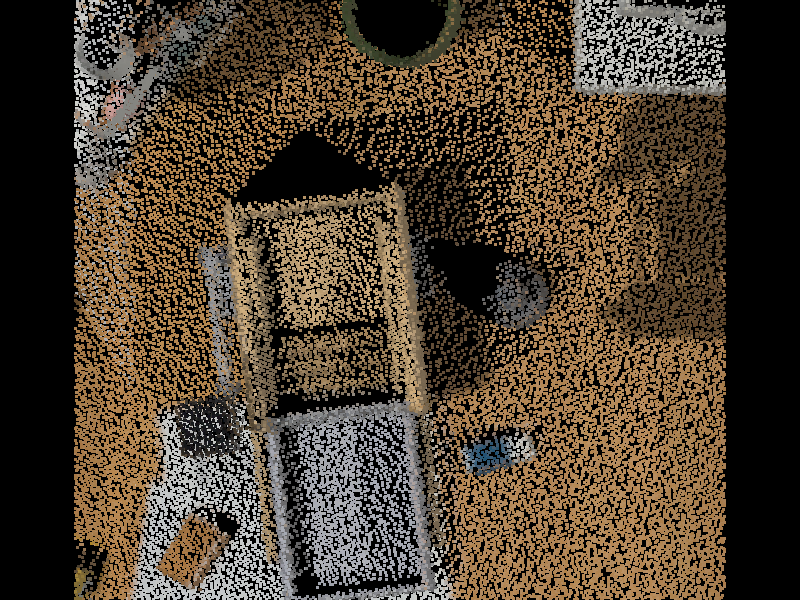

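The crop shows the lid closed, three visible dowels and the black plate. The top view shows the dispenser yawed about +0.12 rad, the thumb plate at px (208,427), and the tray front wall near the bottom edge at (360,590). Now a proper fit.

```bash
cat > fit.py <<'E'
from h import *
from scipy.optimize import minimize
P=[];C=[]
for n in ['scene0','side0']:
    im,W,f=cloud(n);ok=np.isfinite(W[...,0])&(W[...,0]>.4)&(W[...,0]<.85)&(W[...,1]>-.05)&(W[...,1]<.26)&(W[...,2]<.17)
    P.append(W[ok]);C.append(im[ok].astype(int))
    b=ok&(im.max(-1)<50)&(W[...,2]>.13);print(n,'plate',b.sum(),np.nanmean(W[b],0) if b.any() else '')
P=np.vstack(P);C=np.vstack(C)
b=(C.max(-1)<50)&(P[:,2]>.13)&(P[:,2]<.15)&(P[:,0]<.66);(pc,ps,pa)=cv2.minAreaRect((P[b][:,:2]*1000).astype(np.float32));print('plate rect',pc,ps,pa)
wood=(C[:,2]-C[:,0]>25)&(P[:,2]>.098)&(P[:,2]<.115)&(P[:,1]>.03)&(P[:,1]<.2)
w=P[wood][:,:2];print('wood',len(w),cv2.minAreaRect((w*1000).astype(np.float32)))
# cheek outer faces y=+-.066, x range
def fr(q,p=None):
    p=P if p is None else p
    c,s=np.cos(q[2]),np.sin(q[2]);d=p[:,:2]-q[:2];return np.c_[d@[c,s],d@[-s,c]]
# candidate: plate centre at(-.005,.1)
def q_of(yaw):
    c,s=np.cos(yaw),np.sin(yaw);m=np.array(pc)/1000;return np.array([*(m-[c*-.005-s*.1,s*-.005+c*.1]),yaw])
q=q_of(.125)
for it in range(3):
    L=fr(q,P[wood])
    # left cheek strip line fit
    for sg in (1,-1):
        m=(sg*L[:,1]>.05)&(sg*L[:,1]<.075)&(L[:,0]<.16)
        k=np.polyfit(L[m,0],L[m,1],1);print(sg,m.sum(),k, np.percentile(L[m,1],[2,98]),np.percentile(L[m,0],[1,99]))
    q=q_of(q[2]+k[0])
print('q',q)
L=fr(q)
g=(np.ptp(C,axis=1)<40)&(P[:,2]>.025)&(P[:,2]<.036)&(abs(L[:,1])<.075)&(L[:,0]<.02)
print('tray rim x',np.percentile(L[g,0],[1,5,50,95,99]),'y',np.percentile(L[g,1],[1,5,95,99]))
g2=g&(L[:,0]<np.percentile(L[g,0],3)+.004);print('front y',np.percentile(L[g2,1],[1,50,99]),np.polyfit(L[g2,1],L[g2,0],1))
for lo,hi in[(.01,.02),(.02,.028),(.028,.036)]:
    k=(np.ptp(C,axis=1)<40)&(P[:,2]>lo)&(P[:,2]<hi)&(abs(L[:,1])<.045)&(L[:,0]<-.1);print(lo,np.percentile(L[k,0],[2,50,98]),k.sum())
np.save('q.npy',q)
E
python3 fit.py
```

```text
scene0 plate 220 [0.62493357 0.19971165 0.14056817]
side0 plate 92 [0.62302459 0.19467545 0.13783815]
plate rect (624.4682006835938, 196.72097778320312) (42.056941986083984, 46.69071578979492) 7.925647258758545
wood 1291 ((716.50537109375, 115.01423645019531), (178.1978759765625, 158.1810760498047), 6.533292293548584)
1 419 [0.00243522 0.0594783 ] [0.05055716 0.06808209] [-0.00936519  0.15865083]
-1 540 [ 0.0114899  -0.06142437] [-0.06882151 -0.05056512] [-0.01075824  0.15807737]
1 399 [-0.00053579  0.05921902] [0.05090241 0.06854134] [-0.00999469  0.15821926]
-1 561 [ 0.00547412 -0.06156618] [-0.07011658 -0.05096962] [-0.0125938  0.157095 ]
1 399 [-0.00399174  0.05912538] [0.0503717  0.06801693] [-0.01020282  0.15868937]
-1 571 [ 0.00365582 -0.06167348] [-0.0706123  -0.05076432] [-0.0134714   0.15613879]
q [0.64392586 0.09850489 0.14561984]
tray rim x [-0.15177898 -0.14980858 -0.08854228 -0.01024566 -0.00239742] y [-0.06498444 -0.05552939  0.05854906  0.06134742]
front y [-0.05154253 -0.00674281  0.05549506] [ 0.01976494 -0.1492229 ]
0.01 [-0.15237491 -0.14997248 -0.14748006] 55
0.02 [-0.15224741 -0.15010941 -0.14768258] 44
0.028 [-0.1519606  -0.14837731 -0.1444171 ] 88
```

Request:
drive_effector(
  steps=[
    {"tx": 0.074,"ty": -0.254,"wz": 0.188,"finger_gap": 0},
    {"tx": 0.074,"ty": -0.254,"wz": 0.376,"finger_gap": 0},
    {"tx": 0.074,"ty": -0.254,"wz": 0.564,"finger_gap": 0},
    {"tx": 0.074,"ty": -0.254,"wz": 0.752,"finger_gap": 0},
    {"tx": 0.074,"ty": -0.254,"wz": 0.94,"finger_gap": 0},
    {"tx": 0.074,"ty": -0.254,"wz": 1.12,"finger_gap": 0},
    {"tx": 0.074,"ty": -0.254,"tz": 0.05,"wz": 1.3,"finger_gap": 0},
    {"tx": 0.074,"ty": -0.254,"tz": 0.1,"wz": 1.429,"finger_gap": 0},
    {"tx": 0.074,"ty": -0.254,"tz": 0.15,"wz": 1.429,"finger_gap": 0},
    {"tx": 0.074,"ty": -0.254,"tz": 0.17,"wz": 1.429,"finger_gap": 0},
    {"tx": 0.074,"ty": -0.254,"tz": 0.17,"wz": 1.429,"finger_gap": 0},
  ],
  clamp_n=10,
)

```text
t: 1.48
tcp_pos: [0.4701, 0.0736, 0.0582]
orientation: [0.997, 0.071, -0.002, 0.0]
wrist_force: [0.3, 0.3, 0.1]
finger_gap: 0.0004
grasp_force: 0.0
```

```bash
cat > st.py <<'E'
from h import *
from station import readout
from scipy.spatial.transform import Rotation as R
o=readout.get_obs();q=np.array([.6439,.0985,.142]);c,s=np.cos(q[2]),np.sin(q[2])
p=np.array(o['tcp_pos']);d=p[:2]-q[:2]
print('t',o['t'],'disp frame',np.round([c*d[0]+s*d[1],-s*d[0]+c*d[1],p[2]],4),'F',np.round(o['wrist_force'],2),'gap',o['finger_gap'])
print(np.round(R.from_quat(o['orientation']).as_matrix(),3).tolist())
E
python3 st.py
python3 - <<'E'
from station import optics
import cv2,numpy as np
n='scene';im,d=optics.get_image(n);p=optics.camera_params(n)
np.savez('scene1.npz',im=im,d=d,K=[p['fx'],p['fy'],p['cx'],p['cy']],E=p['extrinsics'])
im2,d2=optics.get_image('side')
cv2.imwrite('pics/s1.png',np.hstack([cv2.resize(im[200:300,230:360],(400,308),interpolation=2),cv2.resize(im2[150:250,160:290],(400,308),interpolation=2)]))
E
```

```text
t 1.475 disp frame [-0.1756 -0.      0.0582] F [0.31 0.29 0.14] gap 0.00038345544706044286
[[0.99, 0.141, -0.003], [0.141, -0.99, -0.001], [-0.003, 0.0, -1.0]]
```

View pics/s1.png

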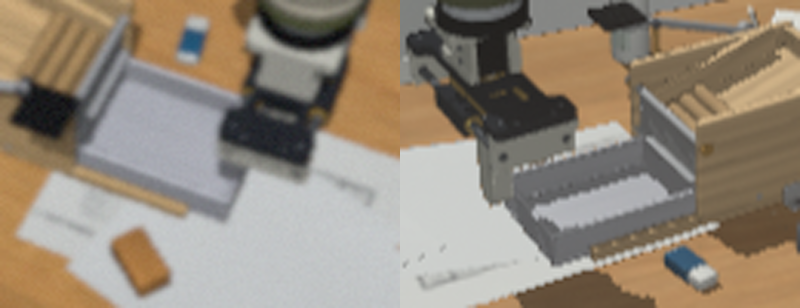

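The fingers stand in front of the tray's front wall, centred and clear. Now down and push.

Request:
drive_effector(
  steps=[
    {"tz": 0.028,"finger_gap": 0},
    {"tz": 0.028,"finger_gap": 0},
    {"tx": 0.012,"tz": 0.028,"finger_gap": 0},
    {"tx": 0.018,"tz": 0.028,"finger_gap": 0},
    {"tx": 0.025,"tz": 0.028,"finger_gap": 0},
    {"tx": 0.032,"tz": 0.028,"finger_gap": 0},
    {"tx": 0.039,"tz": 0.028,"finger_gap": 0},
    {"tx": 0.045,"tz": 0.028,"finger_gap": 0},
    {"tx": 0.051,"tz": 0.028,"finger_gap": 0},
    {"tx": 0.056,"tz": 0.028,"finger_gap": 0},
    {"tx": 0.059,"tz": 0.028,"finger_gap": 0},
    {"tx": 0.061,"tz": 0.028,"finger_gap": 0},
  ],
)

```text
t: 3.08
tcp_pos: [0.5319, 0.0827, 0.0316]
orientation: [0.997, 0.071, 0.0, 0.0]
wrist_force: [-2.7, -0.3, 1.1]
finger_gap: 0.0004
grasp_force: 1.6
```

```bash
python3 st.py
```

```text
t 3.075 disp frame [-0.1132  0.0002  0.0316] F [-2.72 -0.32  1.12] gap 0.0004380118959577636
[[0.99, 0.141, 0.001], [0.141, -0.99, -0.0], [0.001, 0.0, -1.0]]
```

Request:
drive_effector(
  steps=[
    {"tx": 0.001,"finger_gap": 0},
    {"tx": 0.002,"finger_gap": 0},
    {"tx": 0.003,"finger_gap": 0},
    {"tx": 0.004,"finger_gap": 0},
    {"tx": 0.005,"finger_gap": 0},
  ],
)

```text
t: 3.7
tcp_pos: [0.5353, 0.0832, 0.0316]
orientation: [0.997, 0.071, -0.001, -0.0]
wrist_force: [-5.2, -0.5, 4.2]
finger_gap: 0.0008
grasp_force: 3.3
```

```bash
python3 st.py
```

```text
t 3.7 disp frame [-0.1097  0.0002  0.0316] F [-5.16 -0.54  4.2 ] gap 0.0007705685333679508
[[0.99, 0.141, -0.002], [0.141, -0.99, -0.0], [-0.002, -0.0, -1.0]]
```

Request:
drive_effector(
  steps=[
    {"tx": 0.001,"finger_gap": 0},
    {"tx": 0.002,"finger_gap": 0},
  ],
)

```text
t: 3.95
tcp_pos: [0.5354, 0.0832, 0.0315]
orientation: [0.997, 0.071, -0.003, -0.0]
wrist_force: [-10.2, -1.4, 7.7]
finger_gap: 0.0011
grasp_force: 5.6
```

```bash
python3 st.py
```

```text
t 3.95 disp frame [-0.1096  0.0003  0.0315] F [-10.24  -1.4    7.7 ] gap 0.0011015848642460886
[[0.99, 0.141, -0.005], [0.141, -0.99, -0.0], [-0.005, -0.001, -1.0]]
```

Request:
drive_effector(
  steps=[
    {"tx": 0.001,"finger_gap": 0},
    {"tx": 0.002,"finger_gap": 0},
  ],
)

```text
t: 4.2
tcp_pos: [0.5355, 0.0833, 0.0315]
orientation: [0.997, 0.071, -0.004, -0.0]
wrist_force: [-15.5, -0.8, 13.8]
finger_gap: 0.0007
grasp_force: 8.0
```

```bash
python3 st.py
```

```text
t 4.2 disp frame [-0.1095  0.0003  0.0315] F [-15.52  -0.76  13.82] gap 0.0007069610905740219
[[0.99, 0.141, -0.009], [0.141, -0.99, -0.0], [-0.009, -0.001, -1.0]]
```

The tray stopped at the expected spot with the force climbing steeply, so it is home. I back off, lift and check.

Request:
drive_effector(
  steps=[
    {"tx": -0.006,"finger_gap": 0},
    {"tx": -0.03,"finger_gap": 0},
    {"tx": -0.04,"tz": -0.04,"finger_gap": 0},
    {"tx": -0.04,"tz": -0.1,"finger_gap": 0},
    {"tx": -0.04,"tz": -0.16,"finger_gap": 0},
    {"tx": -0.04,"tz": -0.19,"finger_gap": 0},
    {"tx": -0.04,"tz": -0.19,"finger_gap": 0},
  ],
)

```text
t: 5.08
tcp_pos: [0.5029, 0.0788, 0.2242]
orientation: [0.997, 0.071, 0.003, -0.001]
wrist_force: [0.3, 0.3, -0.2]
finger_gap: 0.0004
grasp_force: 0.0
```

```bash
python3 st.py
python3 - <<'E'
from station import optics
import cv2,numpy as np
for n in ['scene','side']:
    im,d=optics.get_image(n);p=optics.camera_params(n)
    np.savez(n+'0.npz',im=im,d=d,K=[p['fx'],p['fy'],p['cx'],p['cy']],E=p['extrinsics'])
E
python3 fit.py
```

```text
t 5.075 disp frame [-0.1424  0.0005  0.2242] F [ 0.34  0.29 -0.19] gap 0.00043688698320133306
[[0.99, 0.142, 0.007], [0.142, -0.99, 0.002], [0.007, -0.001, -1.0]]
scene0 plate 219 [0.62508398 0.19965123 0.14063981]
side0 plate 96 [0.62310997 0.19442202 0.13796792]
plate rect (625.4467163085938, 197.1311492919922) (44.094661712646484, 46.29327392578125) 6.646337032318115
wood 1296 ((716.2598266601562, 112.81765747070312), (178.69984436035156, 153.29949951171875), 5.169197082519531)
1 407 [0.00391563 0.05927504] [0.05065309 0.06918977] [-0.00835848  0.15736992]
-1 544 [ 0.011214  -0.0617694] [-0.0695852  -0.05106529] [-0.01177373  0.15696981]
1 397 [-0.00289239  0.05949821] [0.05030498 0.07193678] [-0.00893936  0.15739197]
-1 578 [ 0.01038794 -0.06203525] [-0.07056916 -0.05057651] [-0.01329899  0.15619996]
1 383 [-0.00951757  0.05957765] [0.05108528 0.07335371] [-0.00969403  0.15707686]
-1 591 [ 0.00437207 -0.06211395] [-0.07139435 -0.05113803] [-0.01486877  0.15514001]
q [0.64542996 0.09902065 0.15097401]
tray rim x [-0.10663093 -0.10467856 -0.06899393 -0.0119549   0.01056584] y [-0.06851852 -0.05949189  0.05854325  0.06028651]
front y [-0.05333859 -0.00941204  0.05759137] [ 0.01753491 -0.10346719]
0.01 [-0.10575735 -0.10351494 -0.10081178] 59
0.02 [-0.10630667 -0.10329086 -0.10108749] 45
0.028 [-0.10714823 -0.10268092 -0.10020786] 70
```

Request:
drive_effector(
  steps=[
    {"tx": 0.05,"ty": -0.037,"finger_gap": 0},
    {"tx": 0.094,"ty": -0.07,"finger_gap": 0},
    {"tx": 0.137,"ty": -0.102,"finger_gap": 0},
    {"tx": 0.137,"ty": -0.102,"finger_gap": 0},
    {"tx": 0.137,"ty": -0.102,"tz": 0.04,"finger_gap": 0},
    {"tx": 0.137,"ty": -0.102,"tz": 0.055,"finger_gap": 0},
    {"tx": 0.137,"ty": -0.102,"tz": 0.058,"finger_gap": 0},
    {"tx": 0.137,"ty": -0.102,"tz": 0.058,"finger_gap": 0},
  ],
)

```text
t: 6.18
tcp_pos: [0.6222, 0.1982, 0.1641]
orientation: [0.998, 0.071, 0.0, 0.0]
wrist_force: [0.5, -0.1, 0.3]
finger_gap: 0.0006
grasp_force: 0.0
```

```bash
python3 st.py
python3 - <<'E'
from station import optics
import cv2,numpy as np
im,d=optics.get_image('scene');im2,d2=optics.get_image('side')
cv2.imwrite('pics/s2.png',np.hstack([cv2.resize(im[170:290,190:320],(400,369),interpolation=2),cv2.resize(im2[110:230,190:320],(400,369),interpolation=2)]))
E
```

```text
t 6.175 disp frame [-0.0074  0.1017  0.1641] F [ 0.48 -0.05  0.32] gap 0.0006336800982358694
[[0.99, 0.141, 0.0], [0.141, -0.99, 0.0], [0.0, 0.0, -1.0]]
```

View pics/s2.png

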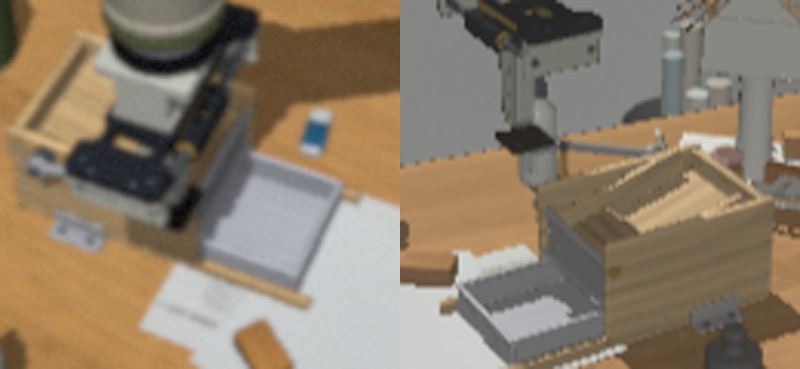

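The fingertips are right above the thumb plate and the tray is home. Now I press.

Request:
drive_effector(
  steps=[
    {"tz": 0.008,"finger_gap": 0},
    {"tz": 0.012,"finger_gap": 0},
    {"tz": 0.016,"finger_gap": 0},
    {"tx": -0.001,"tz": 0.02,"finger_gap": 0},
    {"tx": -0.002,"tz": 0.024,"finger_gap": 0},
    {"tx": -0.003,"tz": 0.028,"finger_gap": 0},
    {"tx": -0.004,"tz": 0.032,"finger_gap": 0},
    {"tx": -0.004,"tz": 0.036,"finger_gap": 0},
    {"tx": -0.005,"tz": 0.04,"finger_gap": 0},
    {"tx": -0.005,"tz": 0.043,"finger_gap": 0},
    {"tx": -0.006,"tz": 0.046,"finger_gap": 0},
    {"tx": -0.006,"tz": 0.048,"finger_gap": 0},
  ],
)

```text
t: 7.78
tcp_pos: [0.6159, 0.1978, 0.1154]
orientation: [0.997, 0.071, -0.0, -0.0]
wrist_force: [-5.3, 1.3, 5.3]
finger_gap: 0.0003
grasp_force: 2.7
```

```bash
python3 st.py
```

```text
t 7.775 disp frame [-0.0136  0.1023  0.1154] F [-5.28  1.35  5.28] gap 0.0002555674402369585
[[0.99, 0.141, -0.0], [0.141, -0.99, 0.0], [-0.0, -0.0, -1.0]]
```

Request:
drive_effector(
  steps=[
    {"tz": 0.001,"finger_gap": 0},
    {"tz": 0.002,"finger_gap": 0},
    {"tz": 0.002,"finger_gap": 0},
    {"tz": 0.002,"finger_gap": 0},
  ],
)

```text
t: 8.28
tcp_pos: [0.6159, 0.1978, 0.1136]
orientation: [0.997, 0.071, -0.0, -0.0]
wrist_force: [-5.1, 0.3, 5.1]
finger_gap: 0.0006
grasp_force: 2.8
```

```bash
python3 st.py
```

```text
t 8.275 disp frame [-0.0137  0.1022  0.1136] F [-5.09  0.35  5.15] gap 0.0006129589723939366
[[0.99, 0.141, -0.0], [0.141, -0.99, 0.0], [-0.0, -0.0, -1.0]]
```

Request:
drive_effector(
  steps=[
    {"tx": -0.001,"tz": 0.001,"finger_gap": 0},
    {"tx": -0.002,"tz": 0.002,"finger_gap": 0},
    {"tx": -0.002,"tz": 0.003,"finger_gap": 0},
    {"tx": -0.002,"tz": 0.003,"finger_gap": 0},
  ],
)

```text
t: 8.78
tcp_pos: [0.6157, 0.1978, 0.1124]
orientation: [0.997, 0.071, 0.002, -0.001]
wrist_force: [-3.9, 0.5, 16.7]
finger_gap: -0.0
grasp_force: 8.5
```

```bash
python3 st.py
python3 - <<'E'
from station import optics
import cv2,numpy as np
im,d=optics.get_image('scene');im2,d2=optics.get_image('side')
cv2.imwrite('pics/s3.png',np.hstack([cv2.resize(im[170:290,190:320],(400,369),interpolation=2),cv2.resize(im2[110:230,190:320],(400,369),interpolation=2)]))
E
```

```text
t 8.775 disp frame [-0.0138  0.1023  0.1124] F [-3.89  0.53 16.68] gap -3.5513780688784706e-05
[[0.99, 0.141, 0.004], [0.141, -0.99, 0.001], [0.004, -0.001, -1.0]]
```

View pics/s3.png

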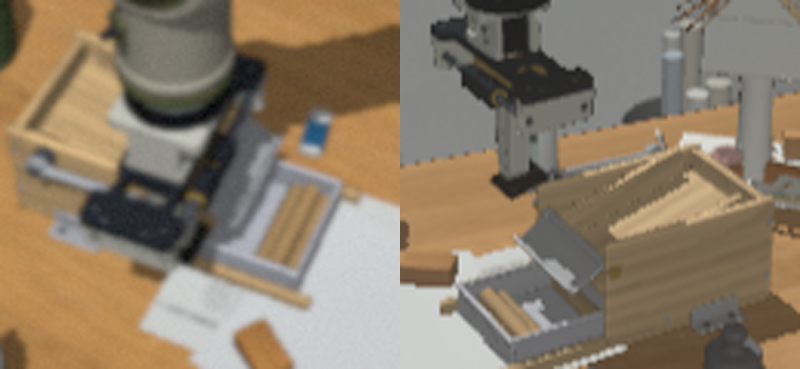

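The lid is up. Dowels lie at the tray's front, and one brown spot shows near the mouth at side-crop (572,300). I hold on and look again.

Request:
drive_effector(
  steps=[
    {"tz": -0.001,"finger_gap": 0},
    {"tz": -0.001,"finger_gap": 0},
    {"tz": -0.001,"finger_gap": 0},
    {"tz": -0.001,"finger_gap": 0},
    {"tz": -0.001,"finger_gap": 0},
    {"tz": -0.001,"finger_gap": 0},
    {"tz": -0.001,"finger_gap": 0},
    {"tz": -0.001,"finger_gap": 0},
    {"tz": -0.001,"finger_gap": 0},
    {"tz": -0.001,"finger_gap": 0},
  ],
)

```text
t: 10.12
tcp_pos: [0.6157, 0.1978, 0.1128]
orientation: [0.997, 0.071, 0.002, -0.0]
wrist_force: [-2.7, 1.2, 10.9]
finger_gap: 0.0004
grasp_force: 5.6
```

```bash
python3 st.py
python3 - <<'E'
from station import optics
import cv2,numpy as np
im,d=optics.get_image('scene');im2,d2=optics.get_image('side')
cv2.imwrite('pics/s4.png',np.hstack([cv2.resize(im[200:270,240:315],(400,373),interpolation=2),cv2.resize(im2[165:235,200:275],(400,373),interpolation=2)]))
E
```

```text
t 10.125 disp frame [-0.0139  0.1023  0.1128] F [-2.71  1.19 10.91] gap 0.00043000297163702867
[[0.99, 0.141, 0.004], [0.141, -0.99, 0.001], [0.004, -0.001, -1.0]]
```

View pics/s4.png

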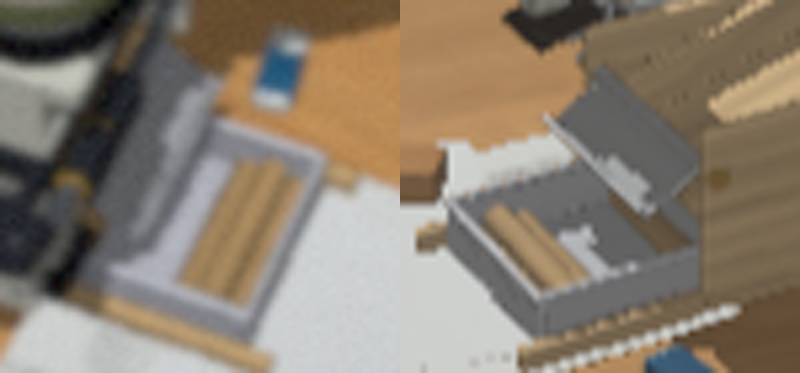

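```bash
cat > dw.py <<'E'
from station import optics
from h import *
for n in ['scene','side']:
    im,d=optics.get_image(n);p=optics.camera_params(n)
    np.savez(n+'2.npz',im=im,d=d,K=[p['fx'],p['fy'],p['cx'],p['cy']],E=p['extrinsics'])
    im,W,f=cloud(n+'2');C=im.astype(int);q=np.array([.6442,.0985,.142]);c,s=np.cos(q[2]),np.sin(q[2])
    D=W[...,:2]-q[:2];X=D@[c,s];Y=D@[-s,c];Z=W[...,2]
    m=(C[...,2]-C[...,0]>25)&(abs(Y)<.05)&(X>-.11)&(X<.15)&(Z<.13)
    print(n)
    for a in np.arange(-.108,.15,.006):
        k=m&(X>=a)&(X<a+.006)
        if k.sum()>2: print(round(a,3),k.sum(),'z',np.round(np.percentile(Z[k],[5,50,95]),3),'y',np.round(np.percentile(Y[k],[2,98]),3))
im,W,f=cloud('scene2')
E
python3 dw.py
python3 - <<'E'
from station import optics
import cv2,numpy as np
im,d=optics.get_image('wrist');cv2.imwrite('pics/w.png',im)
E
```

```text
scene
-0.096 32 z [0.016 0.019 0.023] y [-0.044  0.039]
-0.09 55 z [0.015 0.019 0.023] y [-0.042  0.04 ]
-0.084 80 z [0.017 0.025 0.028] y [-0.04   0.044]
-0.078 59 z [0.024 0.027 0.03 ] y [-0.039  0.046]
-0.072 42 z [0.017 0.023 0.027] y [-0.041  0.043]
-0.066 58 z [0.016 0.019 0.023] y [-0.047  0.039]
-0.06 38 z [0.013 0.017 0.02 ] y [-0.039  0.04 ]
-0.048 4 z [0.066 0.069 0.07 ] y [-0.049 -0.036]
-0.006 5 z [0.019 0.02  0.022] y [0.02  0.027]
0.0 3 z [0.023 0.076 0.078] y [-0.049  0.018]
0.006 6 z [0.059 0.066 0.074] y [-0.049 -0.046]
0.072 4 z [0.071 0.071 0.092] y [0.013 0.046]
0.078 20 z [0.066 0.071 0.1  ] y [0.005 0.049]
0.084 23 z [0.069 0.072 0.076] y [0.001 0.039]
0.09 22 z [0.071 0.074 0.1  ] y [0.001 0.047]
0.096 25 z [0.072 0.076 0.103] y [0.    0.049]
0.102 38 z [0.074 0.078 0.104] y [-0.038  0.048]
0.108 54 z [0.077 0.079 0.091] y [-0.045  0.048]
0.114 60 z [0.078 0.081 0.098] y [-0.049  0.027]
0.12 63 z [0.081 0.083 0.108] y [-0.049  0.047]
0.126 61 z [0.081 0.086 0.112] y [-0.049  0.048]
0.132 51 z [0.084 0.087 0.091] y [-0.048  0.026]
0.138 55 z [0.085 0.088 0.091]
[... 1015 characters left out ...]
2] y [0.002 0.049]
0.066 31 z [0.063 0.066 0.09 ] y [0.004 0.049]
0.072 39 z [0.065 0.069 0.092] y [-0.001  0.049]
0.078 40 z [0.066 0.071 0.098] y [-0.003  0.049]
0.084 41 z [0.067 0.071 0.095] y [-0.006  0.05 ]
0.09 46 z [0.069 0.073 0.101] y [-0.01   0.048]
0.096 44 z [0.071 0.076 0.101] y [-0.012  0.049]
0.102 46 z [0.073 0.077 0.102] y [-0.015  0.048]
0.108 49 z [0.075 0.08  0.107] y [-0.016  0.05 ]
0.114 41 z [0.077 0.08  0.104] y [-0.016  0.047]
0.12 46 z [0.078 0.082 0.11 ] y [-0.013  0.049]
0.126 45 z [0.08  0.084 0.107] y [-0.019  0.05 ]
0.132 37 z [0.081 0.085 0.095] y [-0.014  0.048]
0.138 31 z [0.084 0.087 0.089] y [-0.02   0.047]
0.144 69 z [0.085 0.095 0.104] y [-0.048  0.047]
```

View pics/w.png

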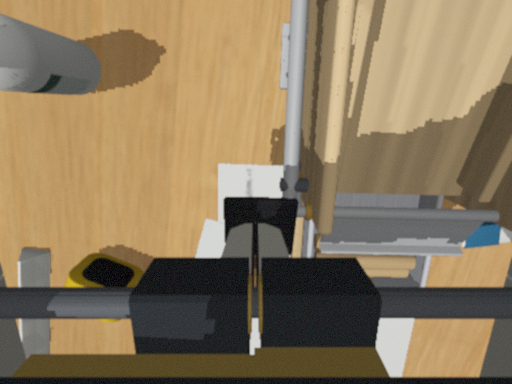

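The chute floor profile is straight, so it is empty. Three dowels lie at the tray's front (x≈-0.09, -0.078 on top, -0.065) and one at its rear (x≈-0.012). The wrist view shows the chute clear. Now I ease the lever up slowly.

Request:
drive_effector(
  steps=[
    {"tz": -0.002,"finger_gap": 0},
    {"tz": -0.004,"finger_gap": 0},
    {"tx": 0.001,"tz": -0.006,"finger_gap": 0},
    {"tx": 0.001,"tz": -0.008,"finger_gap": 0},
    {"tx": 0.002,"tz": -0.01,"finger_gap": 0},
    {"tx": 0.002,"tz": -0.012,"finger_gap": 0},
    {"tx": 0.003,"tz": -0.014,"finger_gap": 0},
    {"tx": 0.003,"tz": -0.016,"finger_gap": 0},
    {"tx": 0.004,"tz": -0.018,"finger_gap": 0},
    {"tx": 0.004,"tz": -0.02,"finger_gap": 0},
    {"tx": 0.005,"tz": -0.022,"finger_gap": 0},
    {"tx": 0.005,"tz": -0.024,"finger_gap": 0},
  ],
)

```text
t: 11.88
tcp_pos: [0.6184, 0.198, 0.1355]
orientation: [0.997, 0.071, -0.001, 0.0]
wrist_force: [-3.2, 0.4, 4.0]
finger_gap: 0.0007
grasp_force: 2.1
```

```bash
python3 st.py
```

```text
t 11.875 disp frame [-0.0111  0.1021  0.1355] F [-3.22  0.41  3.96] gap 0.0007054493536792421
[[0.99, 0.141, -0.001], [0.141, -0.99, -0.0], [-0.001, 0.0, -1.0]]
```

Request:
drive_effector(
  steps=[
    {"tz": -0.001,"finger_gap": 0},
    {"tz": -0.002,"finger_gap": 0},
    {"tx": 0.001,"tz": -0.003,"finger_gap": 0},
    {"tx": 0.001,"tz": -0.004,"finger_gap": 0},
    {"tx": 0.001,"tz": -0.005,"finger_gap": 0},
    {"tx": 0.002,"tz": -0.006,"finger_gap": 0},
    {"tx": 0.002,"tz": -0.007,"finger_gap": 0},
    {"tx": 0.002,"tz": -0.008,"finger_gap": 0},
    {"tx": 0.002,"tz": -0.009,"finger_gap": 0},
    {"tx": 0.003,"tz": -0.01,"finger_gap": 0},
  ],
)

```text
t: 13.12
tcp_pos: [0.622, 0.1984, 0.1457]
orientation: [0.997, 0.071, 0.0, 0.0]
wrist_force: [-3.0, -0.5, 3.6]
finger_gap: 0.0005
grasp_force: 2.0
```

```bash
python3 st.py
```

```text
t 13.125 disp frame [-0.0075  0.102   0.1457] F [-3.03 -0.52  3.56] gap 0.00047657834928113837
[[0.99, 0.141, 0.0], [0.141, -0.99, -0.0], [0.0, 0.0, -1.0]]
```

Contact is still held. The last few millimetres go at half a millimetre per row.

Request:
drive_effector(
  steps=[
    {"tz": -0.0005,"finger_gap": 0},
    {"tz": -0.001,"finger_gap": 0},
    {"tz": -0.0015,"finger_gap": 0},
    {"tz": -0.002,"finger_gap": 0},
    {"tz": -0.0025,"finger_gap": 0},
    {"tz": -0.003,"finger_gap": 0},
    {"tz": -0.0035,"finger_gap": 0},
    {"tz": -0.004,"finger_gap": 0},
    {"tz": -0.0045,"finger_gap": 0},
    {"tz": -0.005,"finger_gap": 0},
  ],
)

```text
t: 14.38
tcp_pos: [0.6219, 0.1988, 0.1506]
orientation: [0.997, 0.071, 0.0, -0.0]
wrist_force: [1.1, 0.3, 2.2]
finger_gap: 0.0006
grasp_force: 1.1
```

```bash
python3 st.py
```

```text
t 14.375 disp frame [-0.0076  0.1024  0.1506] F [1.09 0.32 2.17] gap 0.0006321371803399481
[[0.99, 0.142, 0.0], [0.142, -0.99, 0.0], [0.0, -0.0, -1.0]]
```

Request:
drive_effector(
  steps=[
    {"tz": -0.0005,"finger_gap": 0},
    {"tz": -0.001,"finger_gap": 0},
    {"tz": -0.0015,"finger_gap": 0},
    {"tz": -0.002,"finger_gap": 0},
    {"tz": -0.0025,"finger_gap": 0},
    {"tz": -0.003,"finger_gap": 0},
    {"tz": -0.0035,"finger_gap": 0},
    {"tz": -0.004,"finger_gap": 0},
  ],
)

```text
t: 15.38
tcp_pos: [0.6219, 0.1985, 0.1546]
orientation: [0.997, 0.071, -0.0, 0.0]
wrist_force: [1.4, 0.6, -0.5]
finger_gap: 0.0004
grasp_force: 0.0
```

```bash
python3 st.py
```

```text
t 15.375 disp frame [-0.0076  0.1021  0.1546] F [ 1.41  0.57 -0.45] gap 0.00038833091147917094
[[0.99, 0.141, 0.0], [0.141, -0.99, -0.0], [-0.0, 0.0, -1.0]]
```

Request:
drive_effector(
  steps=[
    {"tz": -0.02,"finger_gap": 0},
    {"tz": -0.06,"finger_gap": 0},
    {"tx": -0.05,"tz": -0.09,"finger_gap": 0},
    {"tx": -0.1,"tz": -0.1,"finger_gap": 0},
    {"tx": -0.15,"tz": -0.1,"finger_gap": 0},
    {"tx": -0.15,"tz": -0.1,"finger_gap": 0},
    {"tx": -0.15,"tz": -0.1,"finger_gap": 0},
  ],
)

```text
t: 16.25
tcp_pos: [0.4743, 0.1778, 0.2551]
orientation: [0.997, 0.071, 0.001, -0.0]
wrist_force: [0.3, -0.2, -0.1]
finger_gap: 0.0007
grasp_force: 0.0
```

```bash
python3 st.py; python3 dw.py | head -20; python3 - <<'E'
from h import *
a=np.load('scene2.npz')['im'];b=np.load('side2.npz')['im']
cv2.imwrite('pics/s5.png',np.hstack([cv2.resize(a[160:290,180:320],(400,371),interpolation=2),cv2.resize(b[130:250,180:310],(400,371),interpolation=2)]))
E
```

```text
t 16.25 disp frame [-0.1567  0.1025  0.2551] F [ 0.25 -0.23 -0.12] gap 0.0007090605848014155
[[0.99, 0.142, 0.002], [0.142, -0.99, 0.001], [0.002, -0.0, -1.0]]
scene
-0.096 17 z [0.017 0.019 0.022] y [-0.031  0.037]
-0.09 54 z [0.015 0.019 0.022] y [-0.037  0.04 ]
-0.084 75 z [0.018 0.024 0.028] y [-0.035  0.045]
-0.078 52 z [0.024 0.026 0.03 ] y [-0.032  0.046]
-0.072 38 z [0.014 0.022 0.027] y [-0.039  0.043]
-0.066 55 z [0.015 0.018 0.023] y [-0.037  0.041]
-0.06 40 z [0.013 0.017 0.021] y [-0.041  0.042]
0.0 5 z [0.062 0.075 0.076] y [-0.049 -0.045]
0.006 42 z [0.049 0.052 0.076] y [-0.049  0.015]
0.012 58 z [0.049 0.053 0.077] y [-0.049  0.013]
0.018 50 z [0.051 0.054 0.069] y [-0.05   0.015]
0.024 64 z [0.052 0.056 0.08 ] y [-0.05   0.017]
0.03 56 z [0.054 0.057 0.071] y [-0.049  0.017]
0.036 66 z [0.055 0.059 0.082] y [-0.05  0.02]
0.042 62 z [0.057 0.06  0.085] y [-0.049  0.022]
0.048 54 z [0.059 0.063 0.081] y [-0.05   0.016]
0.054 63 z [0.061 0.064 0.09 ] y [-0.049  0.023]
0.06 64 z [0.062 0.066 0.081] y [-0.05   0.025]
0.066 60 z [0.064 0.068 0.095] y [-0.05   0.027]
```

View pics/s5.png

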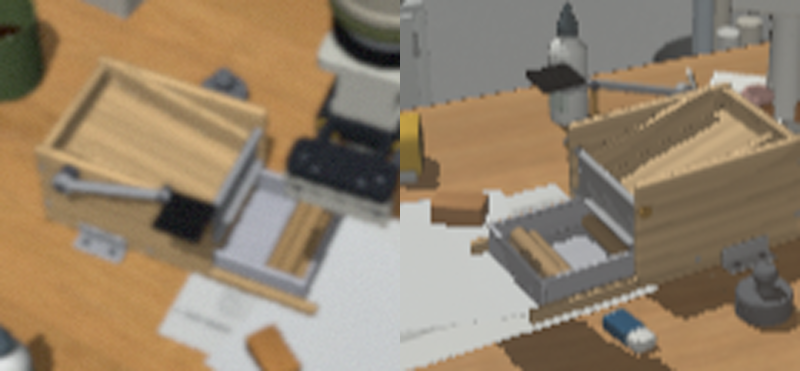

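The lid is closed, the lever is up, the chute is empty and all four dowels are in the tray, which is home. The eraser and timber block have not moved.

```bash
python3 -c "
from station import job
print(job.hand_in())"
```

```text
the job is handed in; nothing more can be done
None
```

The job is handed in: the tray is fully home, all four dowels are in it, and the lever was eased up until the lid closed gently, about 16 s into the 48 s limit (the hand-in call returned no verdict).

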